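# Find the loose roof hinge

## Task

One of the two plywood roof hinges on the bench is worn loose. Feel the play of each, one hinge after the other: rock its arm by the cross-bar towards the robot until it stops, then away from the robot until it stops, and leave it leaning away. Only when both have been rocked so, reject the hinge with the greater play by standing the turned wooden marker upright inside the engraved square on its base plate, and let go.

Things in the scene. Friction and masses are not known exactly. Their poses are not given: they have to be found in the camera images.
- hinge_1: plywood roof hinge, fixed, one of two alike. Base plate 200 x 90 x 12 mm; origin at the centre of its underside, x along its length, roughly away from the robot (yaw up to 20 deg), z up. At x = +55 mm two cheeks (44 mm long, 42 mm over both, tops 58 mm above the bench) hold the arm's pin, along y, 42 mm above the bench. Engraved 80 mm square on the plate's top, centred at x = -55 mm, y = 0.
- hinge_2: the other plywood roof hinge, outwardly identical to hinge_1: same sizes, origin and axes. One of the two is sound, the other worn loose; which one, and on which side it stands, only rocking tells.
- rocker_1 (a joint): arm of hinge_1, rad: 0 upright, + leaning to the hinge's +x (away from the robot). A yoke: two side strips, 20 mm wide, 64 mm apart, tops 68 mm above the pin, with a round 10 mm cross-bar along y between them, 58 mm above the pin. Starts near 0, moves with under 1 N at the bar (if not squeezed) between hard stops, stays where left. Stops about 0.105 rad (6 deg) each way if sound, 0.35 (20 deg) if loose.
- rocker_2 (a joint): arm of hinge_2: same shape, sizes, sign and behaviour as the arm of hinge_1, with stops at about 0.105 rad either side if sound, 0.35 rad if loose.
- marker_center (a point): turned wooden marker like a plain pawn, standing loose on the bench between the hinges; 76 mm tall, foot 36 mm in diameter, straight shank 26 mm in diameter from 18 to 58 mm above its foot, head 30 mm; about 60 g. The point is on its axis, half-way up (38 mm above its foot); its z axis points up.
Things that resemble listed ones, but are neither listed nor needed, are in the scene too. What is shaped like the hinge_2 but orange or yellow is not meant.

How it is judged:
By the outcome, as a careful person would: the job done as asked, in the order asked, and still so for the second after the job is handed in, with the robot touching nothing.
It also fails if it takes over 72 s, if anything falls off the work surface, if the arm or the gripper's body presses on something with over 40 N, if the wrist force passes 120 N, or if a joint passes its speed limit or range.

## Robot

A 6-joint arm with a two-finger parallel gripper is mounted at the origin on the work surface. World frame = base frame: x ahead of the robot, y to its left, z up, the work surface at z = 0. Lengths are in mm, angles in degrees, forces in N, time in s.
With the tool pointing down it reaches from about 300 to 850 mm from the base axis. Payload 4.2 kg.
Tool frame: the origin (TCP) lies at the very end of the fingers, on their centre line; the grasp point (between the pads) lies 19 mm behind it (hold_point_z is the z of the grasp point in the tool frame, in mm); z points along the fingers, y is the direction in which the jaws open and shut (so a half turn about z gives the same grasp; the last joint's range is limited). The gripper opens to 91 mm and grips with 3 to 60 N. Pads are 32 mm wide; open, the fingers measure 118 mm over their backs; the gripper's body (76 mm by 178 mm) begins 60 mm behind the grasp point.
Start: joints at [73.74, 18.312, 89.639, -0, 72.044, -1.146], TCP at [149.933, 555.124, 213.976] pointing down, gripper open.
Joint ranges: [-177.97, 177.97], [-48.28, 115.42], [12.27, 149.76], [-77.06, 257.06], [2.81, 150.46], [-146.56, 146.56]. Speed limits (degrees/s): [147.25, 147.25, 180, 180, 180, 180].

## Interface

Orientations are given as [roll, pitch, yaw] about the fixed x, y, z axes, in that order (R = Rz(yaw) Ry(pitch) Rx(roll)).
In Python, from workcell import state, grab_frame, job_done, hold_point_z gives the robot as it stands. The module is installed in compiled form; this text tells all that it offers.
- The arm moves only by the shell command python3 -m creep 'ROWS' [FORCE]. ROWS is JSON, a list of rows, each a list of 7 numbers: the closure, from 0 (fully open) to 1 (shut), then the shift along the tool's x, y, z in mm, then the turn, a rotation vector about the tool's x, y, z in degrees. A call has 1 to 5 rows; each row shifts and turns the commanded pose from where the row before left it, along the tool's axes as they then stand; what a row does not reach is not made up. A row lasts 1/8 s, in which the tool goes at most 62.5 mm and 10.7 degrees, less where a joint would pass 70% of its speed; a pose out of reach is approached as far as the arm can. A call is refused whole if a number of a shift passes 62.5 or a number of a turn 10.7, either way. A call with a gripper value outside its range is refused whole. The fingers move at their own pace and stop on an object; FORCE is the grip in N (left out, the last holds). Time passes only in rows, so rows that do not move let the fingers close. It gives the time, the measured TCP pose, the force and the opening at its end, in the units of the state.
- state(): the state, without advancing time (a new reading comes with each control period).
- grab_frame(name): name is "side" or "top" or "wrist"; returns a dict with "frame" (400x640x3 uint8, red, green, blue), "fx", "fy", "cx", "cy" (pixels), "k1" (the pictures are not rectified: a ray, as slopes to the right and down, at radius r is drawn at 1 + k1 r^2 times it, then the intrinsics apply), "view" (4x4, takes a point from world to camera coordinates). Camera axes: x right, y down, z forward; pixel columns grow to the right and rows downward; lengths in mm; the calibration is good to about 2 mm. A picture is of the moment at which its call begins. There is no depth.
- job_done(): hands the job in, once; it reports no verdict.
The state is a dict: "time_s": time; "qpos": joint angles; "qvel": joint speeds; "effort": joint torques, N m; "ee_pos": TCP position; "ee_rot": TCP orientation; "force": force on the tool from outside, world axes, zero at the start; "torque": the same for the moment, N m; "gripper_width": finger opening in mm.
Only numpy, scipy, OpenCV 4.12 (cv2) and the standard library are available. Lean on these libraries where they do the work, as an engineer would, in place of code of your own. Each camera call takes 0.05 s, during which the arm holds its last target.

## Working session

There is one attempt and no reset: what is moved stays moved. The work goes in short steps, Python scripts to look and compute and a shell command to move; the robot and the scene stay as the last step left them, time stands still between calls to the robot, and variables do not carry over. Pictures are saved under pics/ and viewed, and the job is handed in when it is done.

```bash
mkdir -p pics; python3 - <<'E'
from workcell import *
import cv2,numpy as np
print(state(), hold_point_z if not callable(hold_point_z) else hold_point_z())
for n in ("top","side","wrist"):
    f=grab_frame(n); cv2.imwrite(f"pics/{n}0.png",f["frame"][:,:,::-1])
    print(n,[f[k] for k in("fx","fy","cx","cy","k1")]); print(np.round(f["view"],3).tolist())
    v=np.array(f["view"]);print(-v[:3,:3].T@v[:3,3])
E
```

```text
{'time_s': 0.0, 'qpos': array([ 7.37391582e+01,  1.83524733e+01,  8.97060769e+01, -7.57683750e-04,
        7.20427874e+01, -1.14668295e+00]), 'qvel': array([ 0.07410823, -0.0826584 ,  0.00238778, -0.01749259,  0.0167892 ,
       -0.11711427]), 'effort': array([-9.47315275e-04, -4.12453401e+01, -2.31962532e+01,  7.24399835e-02,
        4.58160380e-02, -1.56273081e-04]), 'ee_pos': array([149.79900751, 554.63013373, 213.11416021]), 'ee_rot': array([-1.79898668e+02, -1.30775553e-03,  1.64886074e+02]), 'force': array([ 0.27182453,  0.07300514, -0.13057194]), 'torque': array([ 0.04707818, -0.02746493,  0.02652468]), 'gripper_width': 91.41301538689798} -18.8
top [394.7127351314446, 394.7127351314446, 322.25111707303375, 193.5309225530276, 0.012376324744855128]
[[0.009, -1.0, 0.014, 4.256], [-0.996, -0.01, -0.086, 427.79], [0.086, -0.013, -0.996, 868.981], [0.0, 0.0, 0.0, 1.0]]
[351.21701224  20.12174554 902.43644397]
side [482.70135435832447, 482.70135435832447, 319.94815073000836, 196.05001615291093, -0.0885364130275112]
[[0.949, -0.315, -0.012, -392.934], [-0.255, -0.742, -0.62, 152.765], [0.186, 0.591, -0.785, 1012.09], [0.0, 0.0, 0.0, 1.0]]
[ 223.03071073 -608.71991583  884.18197017]
wrist [281.5250230416899, 281.5250230416899, 315.4441893678704, 196.40994166897462, -0.05095899825427812]
[[0.26, 0.965, -0.001, -573.126], [0.932, -0.251, 0.26, -28.805], [0.251, -0.069, -0.966, 391.3], [0.0, 0.0, 0.0, 1.0]]
[ 78.09769068 573.11318768 384.52701355]
```

View pics/top0.png

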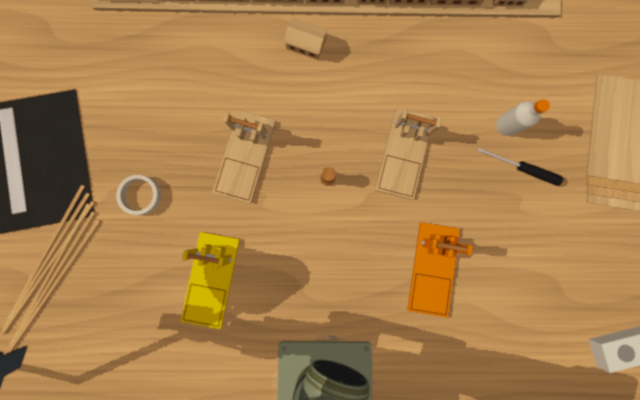

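View pics/side0.png

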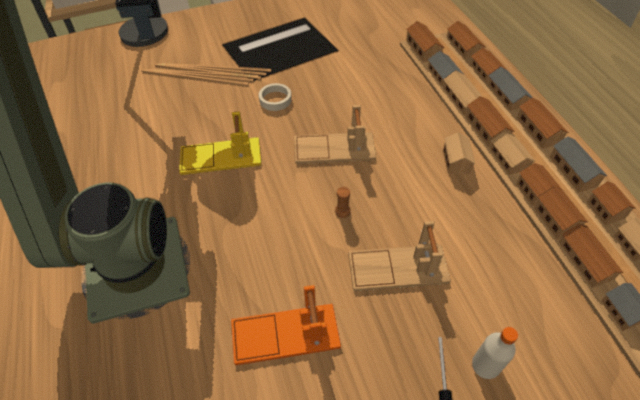

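View pics/wrist0.png

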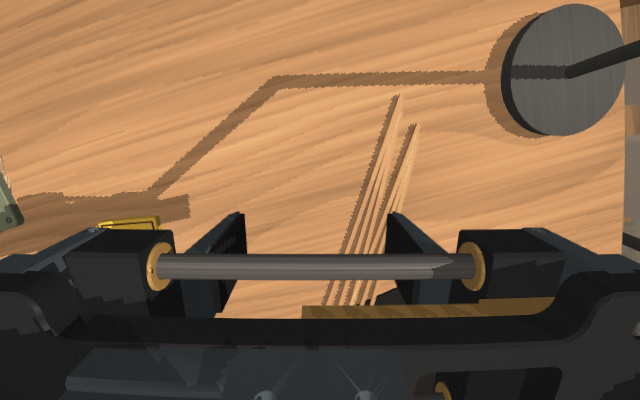

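The two plywood hinges are at top-view pixels (245,157) and (407,152). Their lookalikes, not meant, are the yellow hinge (210,280) and the orange one (435,270). The marker is the brown pawn at (328,175); the wooden house at (306,40) and the bottle at (520,115) are not it. Next is a close crop to confirm this.

```bash
python3 - <<'E'
import cv2
a=cv2.imread("pics/top0.png")
c=a[95:215,200:460]; cv2.imwrite("pics/crop0.png",cv2.resize(c,None,fx=3,fy=3,interpolation=cv2.INTER_CUBIC))
a=cv2.imread("pics/side0.png")
c=a[95:300,280:460]; cv2.imwrite("pics/crop0s.png",cv2.resize(c,None,fx=2.9,fy=2.9,interpolation=cv2.INTER_CUBIC))
E
```

```text
(no output)
```

View pics/crop0.png

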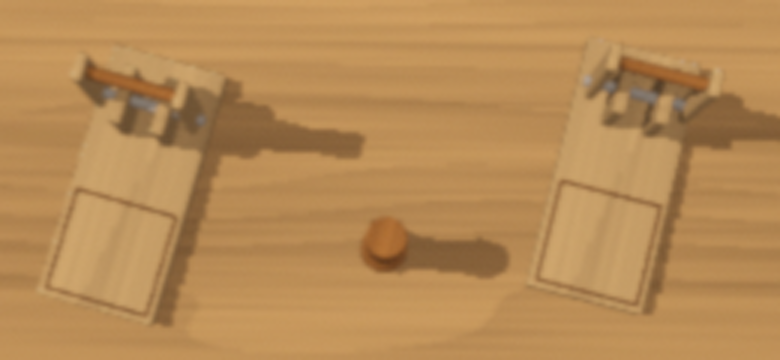

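View pics/crop0s.png

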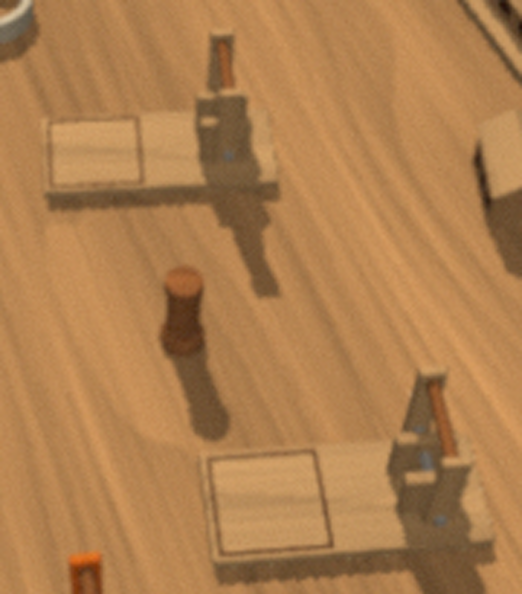

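```bash
cat > h.py <<'E'
import cv2,numpy as np
from workcell import *
def cam(n):
    return grab_frame(n)
def ray(f,px):
    v=np.array(f["view"]); d=np.array([(px[0]-f["cx"])/f["fx"],(px[1]-f["cy"])/f["fy"]])
    u=d.copy()
    for _ in range(10): u=d/(1+f["k1"]*(u@u))
    R=v[:3,:3]; return -R.T@v[:3,3], R.T@np.array([u[0],u[1],1])
def onz(f,px,z):
    o,d=ray(f,px); return o+d*(z-o[2])/d[2]
def proj(f,P):
    v=np.array(f["view"]); c=v[:3,:3]@np.array(P)+v[:3,3]; u=c[:2]/c[2]; u=u*(1+f["k1"]*(u@u))
    return u*f["fx"]+[f["cx"],f["cy"]]
def tri(f,p,g,q):
    a,d=ray(f,p); b,e=ray(g,q); s=np.linalg.lstsq(np.c_[d,-e],b-a,rcond=None)[0]
    P=a+d*s[0];Q=b+e*s[1]; return (P+Q)/2,np.linalg.norm(P-Q)
E
python3 - <<'E'
from h import *
np.set_printoptions(precision=1,suppress=True)
t=cam("top"); s=cam("side")
T=lambda c:(c[0]/3+200-.33,c[1]/3+95-.33)
S=lambda c:(c[0]/2.9+280-.33,c[1]/2.9+95-.33)
sq={"L":([(77,188),(177,217),(148,315),(47,287)],[(142,117),(145,183),(50,187),(50,121)]),
"R":([(562,180),(662,207),(640,306),(537,278)],[(317,451),(331,546),(220,553),(208,460)])}
for k,(a,b) in sq.items():
  for nm,f,F,pp in(("top",t,T,a),("side",s,S,b)):
    P=np.array([onz(f,F(p),12)[:2] for p in pp]); c=P.mean(0)
    e=P[0]-P[3]+P[1]-P[2]
    print(k,nm,"c",c,"sides",[np.linalg.norm(P[i]-P[i-1]) for i in range(4)],"yaw",np.degrees(np.arctan2(e[1],e[0])))
for k,a,b,z in(("Lbar1",(90,73),None,100),("Lbar2",(175,95),None,100),("Rbar1",(622,65),None,100),("Rbar2",(707,85),None,100)):
  print(k,onz(t,T(a),z))
# marker head top
print("marker",onz(t,T((386,236)),70),onz(s,S((183,280)),76),tri(t,T((386,234)),s,S((183,280))))
print("foot",onz(t,T((382,250)),0),onz(s,S((183,343)),0))
E
```

```text
L top c [460.5 201.2] sides [np.float64(78.19759914780249), np.float64(78.9497668267653), np.float64(77.23307760706378), np.float64(78.8517883343517)] yaw -15.024129367146946
L side c [463.5 202.9] sides [np.float64(81.27468586473805), np.float64(79.37428102229552), np.float64(80.50794628493068), np.float64(79.10633915774028)] yaw -15.680384886297377
R top c [ 471.2 -168.1] sides [np.float64(77.77764992104858), np.float64(78.78242790387145), np.float64(77.85581554073063), np.float64(80.58647215569788)] yaw -13.749533052093424
R side c [ 473.4 -165.5] sides [np.float64(80.16712375810069), np.float64(77.80205729259002), np.float64(77.7417907165152), np.float64(75.69135934991905)] yaw -14.21262192979387
Lbar1 [573.3 201.9 100. ]
Lbar2 [558.6 143.2 100. ]
Rbar1 [ 583.6 -165.6  100. ]
Rbar2 [ 570.1 -224.5  100. ]
marker [466.5  -3.7  70. ] [465.6  -3.5  76. ] (array([466.4,  -3.3,  75.8]), np.float64(1.4171837550655009))
foot [465.3  -2.7   0. ] [466.7  -6.    0. ]
```

Sides come out at 76–81 mm against the given 80, so the calibration holds.

| Thing | Position (mm) | Yaw |
|---|---|---|
| Left hinge, square centre | (462, 202) | −15.4° |
| Left hinge, bar | about (567, 173) | |
| Right hinge, square centre | (472, −167) | −14° |
| Right hinge, bar | about (578, −194) | |
| Marker | (466, −3.5), top at 75.8 against the given 76 | |

My plan is to straddle each bar with one finger on either side, jaws along the hinge's x.

```bash
python3 -m creep '[[0,-50.2,-26,0,0,0,0],[0,-50.2,-26,0,0,0,0],[0,-50.2,-26,0,0,0,0],[0,-50.2,-26,0,0,0,0],[0,-50.2,-26,0,0,0,0]]' 20
python3 -m creep '[[0,-50.2,-26,0,0,0,0],[0,-50.2,-26,0,0,0,0],[0,-50.2,-26,0,0,0,0],[0,-50.2,-26,0,0,0,0],[0,-50.2,-26,0,0,0,0]]'
```

```text
time_s: 0.88
ee_pos: [359.5, 362.8, 214.0]
ee_rot: [180.0, 0.0, 164.9]
force: [0.7, 0.0, 0.1]
gripper_width: 91.1
time_s: 1.5
ee_pos: [568.0, 171.8, 214.0]
ee_rot: [180.0, 0.0, 164.9]
force: [-0.0, 0.3, 0.6]
gripper_width: 91.2
```

```bash
python3 -m creep '[[0,0,0,0,0,0,10],[0,0,0,0,0,0,10],[0,0,0,0,0,0,10],[0,0,0,0,0,0,10],[0,0,0,0,0,0,10]]'
python3 -m creep '[[0.5,0,0,0,0,0,10],[0.6,0,0,0,0,0,10],[0.65,0,0,0,0,0,10],[0.65,0,0,0,0,0,10],[0.65,0,0,0,0,0,0]]'
```

```text
time_s: 2.12
ee_pos: [566.7, 173.2, 213.8]
ee_rot: [-180.0, -0.0, 114.6]
force: [-0.5, -0.7, 0.3]
gripper_width: 91.1
time_s: 2.75
ee_pos: [566.7, 173.2, 213.8]
ee_rot: [-180.0, 0.0, 75.0]
force: [-0.4, 0.1, -0.8]
gripper_width: 44.0
```

```bash
python3 -m creep '[[0.65,0,0,40,0,0,0],[0.65,0,0,40,0,0,0],[0.65,0,0,0,0,0,0]]'
python3 - <<'E'
from h import *
w=cam("wrist"); s=cam("side"); t=cam("top")
print(state()["gripper_width"],proj(w,(567,173,100)),proj(t,(567,173,100)))
a=cv2.resize(s["frame"][70:190,270:430],None,fx=2.5,fy=2.5)
b=cv2.resize(t["frame"][90:210,190:350],None,fx=2.5,fy=2.5)
cv2.imwrite("pics/l1.png",np.vstack([np.hstack([a,b]),cv2.resize(w["frame"],(480,300)).repeat(1,1) if 0 else np.hstack([cv2.resize(w["frame"],(480,300)),np.zeros((300,320,3),np.uint8)])])[:,:,::-1])
E
```

```text
time_s: 3.12
ee_pos: [564.5, 172.6, 131.1]
ee_rot: [-179.6, 0.2, 75.0]
force: [0.2, 0.2, 0.2]
gripper_width: 32.0
31.80422482550896 [319.85434774 217.26118739] [243.62122323 122.16620745]
```

View pics/l1.png

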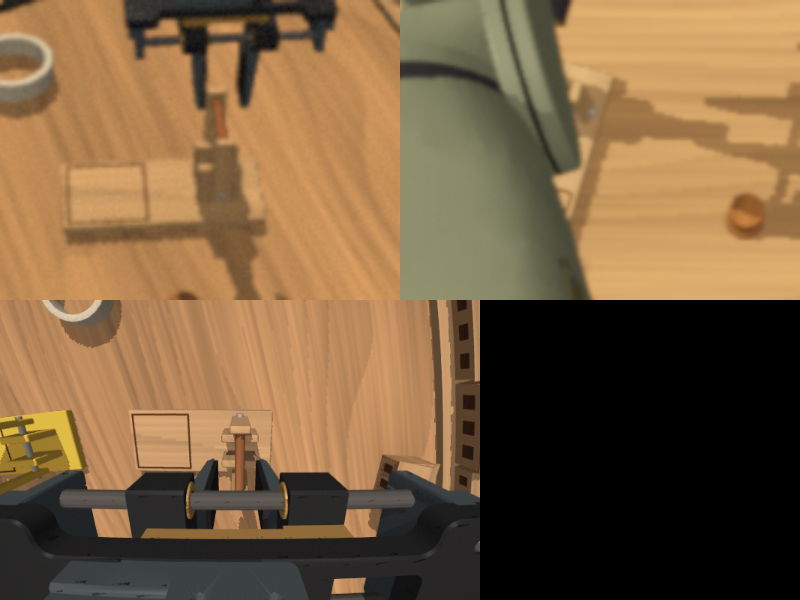

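The bar (pixel about (240,460) in the lower panel) lies centred between the fingers, so I descend to straddle it.

```bash
python3 -m creep '[[0.65,0,0,25,0,0,0],[0.65,0,0,24,0,0,0],[0.65,0,0,0,0,0,0]]'
python3 - <<'E'
from h import *
w=cam("wrist"); s=cam("side")
a=cv2.resize(s["frame"][70:190,270:430],None,fx=2.5,fy=2.5)
cv2.imwrite("pics/l2.png",np.hstack([a,cv2.resize(w["frame"][150:400,200:460],(312,300))])[:,:,::-1])
E
```

```text
time_s: 3.65
ee_pos: [566.7, 173.2, 85.2]
ee_rot: [-180.0, 0.0, 74.9]
force: [-0.6, -0.5, 0.7]
gripper_width: 32.2
```

View pics/l2.png

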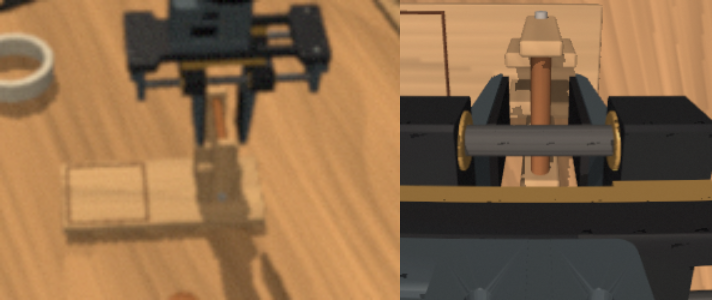

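```bash
python3 -m creep '[[0.65,0,-5,0,0,0,0],[0.65,0,-4,0,0,0,0],[0.65,0,-2,0,0,0,0],[0.65,0,-2,0,0,0,0],[0.65,0,0,0,0,0,0]]'
python3 -m creep '[[0.65,0,-2,0,0,0,0],[0.65,0,0,0,0,0,0]]'
python3 -m creep '[[0.65,0,-2,0,0,0,0],[0.65,0,0,0,0,0,0]]'
python3 -m creep '[[0.65,0,-2,0,0,0,0],[0.65,0,0,0,0,0,0]]'
```

```text
time_s: 4.38
ee_pos: [554.1, 176.7, 85.0]
ee_rot: [-180.0, -0.0, 74.9]
force: [-0.0, -0.8, 0.3]
gripper_width: 32.3
time_s: 4.62
ee_pos: [552.2, 177.2, 84.9]
ee_rot: [-180.0, -0.0, 74.9]
force: [0.8, -1.4, -0.2]
gripper_width: 32.0
time_s: 4.88
ee_pos: [551.1, 177.5, 84.9]
ee_rot: [179.9, -0.0, 74.9]
force: [3.2, -1.4, -2.4]
gripper_width: 32.1
time_s: 5.12
ee_pos: [550.9, 177.6, 84.9]
ee_rot: [179.7, -0.0, 74.9]
force: [7.7, -3.7, -5.1]
gripper_width: 31.7
```

```bash
python3 -m creep '[[0.65,0,-2,0,0,0,0],[0.65,0,0,0,0,0,0]]'
python3 - <<'E'
from h import *
w=cam("wrist"); s=cam("side")
a=cv2.resize(s["frame"][70:190,270:430],None,fx=2.5,fy=2.5)
cv2.imwrite("pics/l3.png",np.hstack([a,cv2.resize(w["frame"][150:400,200:460],(312,300))])[:,:,::-1])
E
python3 -m creep '[[0.65,0,10,0,0,0,0],[0.65,0,10,0,0,0,0],[0.65,0,6,0,0,0,0],[0.65,0,6,0,0,0,0],[0.65,0,0,0,0,0,0]]'
```

```text
time_s: 5.38
ee_pos: [550.8, 177.6, 84.9]
ee_rot: [179.5, -0.1, 74.9]
force: [11.8, -5.5, -7.7]
gripper_width: 31.8
time_s: 6.1
ee_pos: [577.6, 170.3, 84.9]
ee_rot: [-180.0, -0.0, 74.9]
force: [0.5, -0.3, 0.2]
gripper_width: 31.9
```

View pics/l3.png

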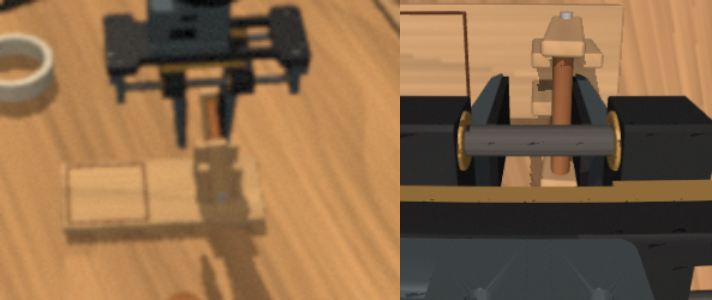

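The bar (560,110 in the right panel) is against the far finger and leans to the robot. It has stalled with the force rising to 15 N, so that stop is reached. Next comes the away direction.

```bash
python3 -m creep '[[0.65,0,2,0,0,0,0],[0.65,0,2,0,0,0,0],[0.65,0,0,0,0,0,0]]'
python3 -m creep '[[0.65,0,2,0,0,0,0],[0.65,0,0,0,0,0,0]]'
python3 -m creep '[[0.65,0,2,0,0,0,0],[0.65,0,0,0,0,0,0]]'
python3 -m creep '[[0.65,0,2,0,0,0,0],[0.65,0,0,0,0,0,0]]'
```

```text
time_s: 6.48
ee_pos: [581.3, 169.3, 85.0]
ee_rot: [180.0, -0.0, 74.9]
force: [-0.9, 0.1, 0.4]
gripper_width: 32.1
time_s: 6.72
ee_pos: [583.4, 168.8, 85.0]
ee_rot: [180.0, -0.0, 74.9]
force: [0.4, 0.3, 0.6]
gripper_width: 32.1
time_s: 6.98
ee_pos: [584.3, 168.5, 84.9]
ee_rot: [-179.9, 0.0, 74.9]
force: [-3.8, 1.2, 2.2]
gripper_width: 31.6
time_s: 7.22
ee_pos: [584.4, 168.4, 84.7]
ee_rot: [-179.7, 0.0, 74.8]
force: [-7.3, 2.3, 4.2]
gripper_width: 32.2
```

```bash
python3 -m creep '[[0.65,0,2,0,0,0,0],[0.65,0,0,0,0,0,0]]'
python3 -m creep '[[0.65,0,-8,0,0,0,0],[0.65,0,-4,0,0,0,0],[0.65,0,0,0,0,0,0]]'
python3 -m creep '[[0.65,0,0,-20,0,0,0],[0.65,0,0,-40,0,0,0],[0.65,0,0,-40,0,0,0],[0.65,0,0,0,0,0,0]]'
python3 - <<'E'
from h import *
w=cam("wrist"); s=cam("side")
a=cv2.resize(s["frame"][70:190,270:430],None,fx=2.5,fy=2.5)
cv2.imwrite("pics/l4.png",np.hstack([a,cv2.resize(w["frame"][150:400,200:460],(312,300))])[:,:,::-1])
E
```

```text
time_s: 7.48
ee_pos: [584.5, 168.3, 84.7]
ee_rot: [-179.4, 0.1, 74.8]
force: [-11.7, 4.3, 6.3]
gripper_width: 31.8
time_s: 7.85
ee_pos: [577.8, 170.3, 85.1]
ee_rot: [179.9, -0.0, 74.9]
force: [0.7, -0.0, -0.0]
gripper_width: 31.9
time_s: 8.35
ee_pos: [580.1, 170.7, 188.7]
ee_rot: [179.6, -0.2, 74.9]
force: [0.1, 0.1, 0.3]
gripper_width: 32.0
```

View pics/l4.png

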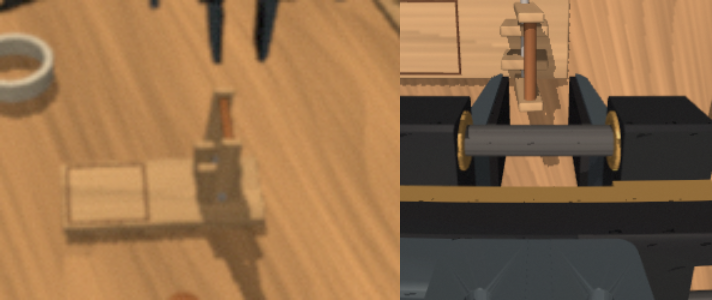

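The left hinge is free and leans slightly away. Its play at the bar is (34.8 − 22) ≈ 12.8 mm, about ±6°, which fits a sound hinge. Now the right one.

```bash
python3 -m creep '[[0.65,-50.2,13.5,0,0,0,0],[0.65,-50.2,13.5,0,0,0,0],[0.65,-50.2,13.5,0,0,0,0],[0.65,-50.2,13.5,0,0,0,0],[0.65,-50.2,13.5,0,0,0,0]]'
python3 -m creep '[[0.65,-50.2,13.5,0,0,0,0],[0.65,-50.2,13.5,0,0,0,-1],[0.65,0,0,30,0,0,0],[0.65,0,0,20,0,0,0],[0.65,0,0,0,0,0,0]]'
python3 - <<'E'
from h import *
w=cam("wrist"); s=cam("side")
a=cv2.resize(s["frame"][180:300,340:500],None,fx=2.5,fy=2.5)
cv2.imwrite("pics/r1.png",np.hstack([a,cv2.resize(w["frame"][150:400,200:460],(312,300))])[:,:,::-1])
E
```

```text
time_s: 9.07
ee_pos: [576.2, -91.2, 183.0]
ee_rot: [-179.8, 0.0, 74.9]
force: [-0.1, -0.7, -0.2]
gripper_width: 32.1
time_s: 9.7
ee_pos: [575.0, -193.2, 131.6]
ee_rot: [-179.6, -0.0, 75.9]
force: [-0.8, -0.7, 0.4]
gripper_width: 32.1
```

View pics/r1.png

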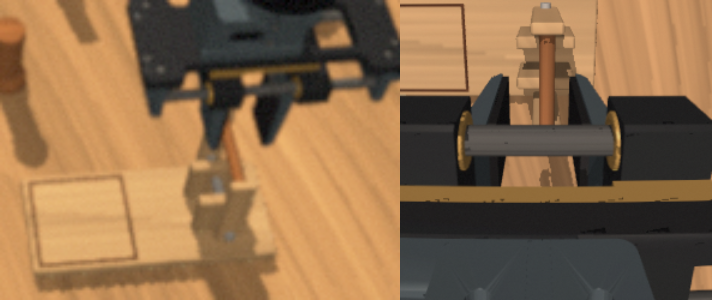

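The bar (547,80 in the right panel) lies between the fingers, so I descend and rock it towards the robot.

```bash
python3 -m creep '[[0.65,0,0,25,0,0,0],[0.65,0,0,25,0,0,0],[0.65,0,0,0,0,0,0]]'
python3 -m creep '[[0.65,0,-5,0,0,0,0],[0.65,0,-4,0,0,0,0],[0.65,0,-3,0,0,0,0],[0.65,0,-2,0,0,0,0],[0.65,0,0,0,0,0,0]]'
python3 -m creep '[[0.65,0,-3,0,0,0,0],[0.65,0,-2,0,0,0,0],[0.65,0,0,0,0,0,0]]'
python3 -m creep '[[0.65,0,-2,0,0,0,0],[0.65,0,0,0,0,0,0]]'
```

```text
time_s: 10.18
ee_pos: [576.2, -193.0, 84.1]
ee_rot: [-179.8, -0.0, 75.9]
force: [-0.1, -0.0, 0.2]
gripper_width: 32.3
time_s: 10.8
ee_pos: [563.3, -190.1, 85.1]
ee_rot: [180.0, -0.0, 75.9]
force: [1.0, -0.4, 0.2]
gripper_width: 31.8
time_s: 11.18
ee_pos: [558.2, -188.8, 84.8]
ee_rot: [-180.0, -0.0, 75.9]
force: [-0.1, -0.9, 0.3]
gripper_width: 32.2
time_s: 11.42
ee_pos: [556.4, -188.3, 84.8]
ee_rot: [-180.0, -0.0, 75.9]
force: [0.4, -0.7, -0.3]
gripper_width: 31.9
```

```bash
python3 -m creep '[[0.65,0,-3,0,0,0,0],[0.65,0,-3,0,0,0,0],[0.65,0,0,0,0,0,0]]'
python3 -m creep '[[0.65,0,-2,0,0,0,0],[0.65,0,0,0,0,0,0]]'
python3 -m creep '[[0.65,0,-2,0,0,0,0],[0.65,0,0,0,0,0,0]]'
python3 -m creep '[[0.65,0,-2,0,0,0,0],[0.65,0,0,0,0,0,0]]'
```

```text
time_s: 11.8
ee_pos: [550.4, -186.8, 84.9]
ee_rot: [-180.0, -0.0, 75.9]
force: [-0.5, 0.3, -0.3]
gripper_width: 31.8
time_s: 12.05
ee_pos: [549.3, -186.5, 85.0]
ee_rot: [179.9, -0.0, 75.9]
force: [2.1, -0.5, -1.2]
gripper_width: 31.8
time_s: 12.3
ee_pos: [549.1, -186.5, 85.0]
ee_rot: [179.7, 0.0, 75.9]
force: [7.6, -1.2, -5.4]
gripper_width: 32.0
time_s: 12.55
ee_pos: [549.0, -186.5, 85.2]
ee_rot: [179.5, 0.0, 75.9]
force: [10.3, -2.5, -6.9]
gripper_width: 32.1
```

```bash
python3 -m creep '[[0.65,0,10,0,0,0,0],[0.65,0,10,0,0,0,0],[0.65,0,3,0,0,0,0],[0.65,0,4,0,0,0,0],[0.65,0,4,0,0,0,0]]'
python3 -m creep '[[0.65,0,5,0,0,0,0],[0.65,0,5,0,0,0,0],[0.65,0,5,0,0,0,0],[0.65,0,5,0,0,0,0],[0.65,0,0,0,0,0,0]]'
python3 -m creep '[[0.65,0,4,0,0,0,0],[0.65,0,4,0,0,0,0],[0.65,0,3,0,0,0,0],[0.65,0,0,0,0,0,0]]'
```

```text
time_s: 13.18
ee_pos: [574.6, -192.9, 84.8]
ee_rot: [-179.9, -0.0, 75.9]
force: [0.3, 0.2, 0.2]
gripper_width: 31.7
time_s: 13.8
ee_pos: [595.1, -198.1, 84.9]
ee_rot: [180.0, -0.0, 75.9]
force: [-0.4, -0.0, -0.6]
gripper_width: 31.9
time_s: 14.3
ee_pos: [605.6, -200.7, 84.9]
ee_rot: [180.0, -0.0, 75.9]
force: [-1.1, 0.2, -0.7]
gripper_width: 31.8
```

```bash
python3 -m creep '[[0.65,0,2,0,0,0,0],[0.65,0,0,0,0,0,0]]'
python3 -m creep '[[0.65,0,2,0,0,0,0],[0.65,0,0,0,0,0,0]]'
python3 -m creep '[[0.65,0,2,0,0,0,0],[0.65,0,0,0,0,0,0]]'
python3 -m creep '[[0.65,0,2,0,0,0,0],[0.65,0,0,0,0,0,0]]'
```

```text
time_s: 14.55
ee_pos: [607.2, -201.1, 85.0]
ee_rot: [180.0, -0.0, 75.9]
force: [-0.6, -0.1, 0.3]
gripper_width: 31.6
time_s: 14.8
ee_pos: [609.2, -201.6, 84.9]
ee_rot: [180.0, -0.0, 75.9]
force: [-0.1, 0.7, -0.4]
gripper_width: 31.9
time_s: 15.05
ee_pos: [609.4, -201.7, 84.8]
ee_rot: [-179.8, -0.0, 75.9]
force: [-5.3, 0.9, 2.0]
gripper_width: 32.3
time_s: 15.3
ee_pos: [609.5, -201.7, 84.7]
ee_rot: [-179.5, -0.0, 75.9]
force: [-8.9, 1.3, 4.9]
gripper_width: 32.1
```

The right hinge stopped after 62.3 − 22 ≈ 40 mm of bar travel (±20°), so it is the loose one. I back off, lift straight up, and open the gripper on the way to the marker.

```bash
python3 -m creep '[[0.65,0,2,0,0,0,0],[0.65,0,0,0,0,0,0]]'
python3 -m creep '[[0.65,0,-8,0,0,0,0],[0.65,0,-7,0,0,0,0],[0.65,0,0,0,0,0,0]]'
python3 -m creep '[[0.65,0,0,-20,0,0,0],[0.65,0,0,-40,0,0,0],[0.65,0,0,-40,0,0,0],[0.65,0,0,0,0,0,0]]'
python3 - <<'E'
from h import *
w=cam("wrist"); s=cam("side")
a=cv2.resize(s["frame"][180:300,340:500],None,fx=2.5,fy=2.5)
cv2.imwrite("pics/r2.png",np.hstack([a,cv2.resize(w["frame"],(480,300))])[:,:,::-1][:,:800])
print(state())
E
```

```text
time_s: 15.55
ee_pos: [609.6, -201.7, 84.5]
ee_rot: [-179.3, -0.0, 75.9]
force: [-12.6, 2.6, 6.6]
gripper_width: 32.3
time_s: 15.92
ee_pos: [600.4, -199.4, 85.1]
ee_rot: [179.9, -0.0, 75.9]
force: [-1.1, 0.1, 0.2]
gripper_width: 31.9
time_s: 16.42
ee_pos: [602.9, -200.3, 189.0]
ee_rot: [179.5, 0.0, 75.9]
force: [-0.6, -0.1, -0.3]
gripper_width: 31.8
{'time_s': 16.525, 'qpos': array([-1.94145837e+01,  2.45318048e+01,  8.42615926e+01,  9.08015041e-03,
        7.11702908e+01, -5.30505541e+00]), 'qvel': array([ 0.03897484,  1.18953227,  1.83235937, -0.05670663,  0.10875944,
        0.01791776]), 'effort': array([ 4.25832026e-03, -4.85659003e+01, -2.41673917e+01,  7.41671585e-02,
       -5.41509842e-03,  1.54259891e-03]), 'ee_pos': array([ 600.44677106, -199.37576911,  184.82103721]), 'ee_rot': array([ 1.79963049e+02, -5.20192390e-03,  7.58875455e+01]), 'force': array([ 0.48254638, -0.4622301 ,  0.1048442 ]), 'torque': array([-0.07642589,  0.05520313, -0.02202014]), 'gripper_width': 31.94338017060485}
```

View pics/r2.png

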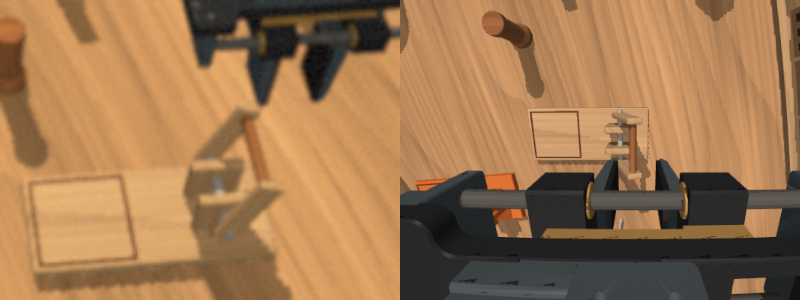

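The right arm (255,140 in the left panel) clearly leans away and stays there. Now over the marker.

```bash
python3 -m creep '[[0.4,31.5,-35.6,0,0,0,0],[0.2,31.5,-35.6,0,0,0,0],[0.2,31.5,-35.6,0,0,0,0],[0.2,31.5,-35.6,0,0,0,0],[0.2,31.5,-35.6,0,0,0,0]]'
python3 -m creep '[[0.2,0,0,0,0,0,0],[0.2,0,0,35,0,0,0],[0.2,0,0,35,0,0,0],[0.2,0,0,0,0,0,0],[0.2,0,0,0,0,0,0]]'
python3 - <<'E'
from h import *
w=cam("wrist"); s=cam("side")
a=cv2.resize(s["frame"][140:260,280:440],None,fx=2.5,fy=2.5)
cv2.imwrite("pics/m1.png",np.hstack([a,cv2.resize(w["frame"][150:400,200:460],(312,300))])[:,:,::-1])
print(state()["ee_pos"],proj(w,(466,-3.5,76)))
E
```

```text
time_s: 17.15
ee_pos: [464.3, -2.0, 183.3]
ee_rot: [-179.8, 0.0, 75.9]
force: [-0.6, 1.0, -0.5]
gripper_width: 72.4
time_s: 17.77
ee_pos: [467.0, -3.7, 115.4]
ee_rot: [179.9, -0.0, 75.9]
force: [0.7, 0.2, -0.1]
gripper_width: 73.1
[467.32100182  -3.53968318 116.08857593] [315.1524784 215.3061244]
```

View pics/m1.png

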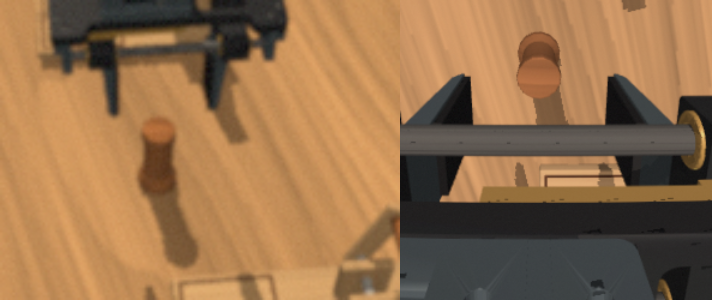

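The marker's head (538,77 in the right panel) is where it was predicted (538,78), centred between the fingers. I descend to TCP z = 21 and grip the shank.

```bash
python3 -m creep '[[0.2,0,0,35,0,0,0],[0.2,0,0,35,0,0,0],[0.2,0,0,24,0,0,0],[0.2,0,0,0,0,0,0]]' 
python3 -m creep '[[0.5,0,0,0,0,0,0],[0.8,0,0,0,0,0,0],[0.9,0,0,0,0,0,0],[0.9,0,0,0,0,0,0],[0.9,0,0,0,0,0,0]]' 15
```

```text
time_s: 18.38
ee_pos: [465.7, -3.3, 20.6]
ee_rot: [-179.9, 0.0, 75.9]
force: [1.0, -0.2, 0.8]
gripper_width: 72.9
time_s: 19.0
ee_pos: [466.3, -3.2, 21.2]
ee_rot: [180.0, -0.0, 75.9]
force: [-0.4, 0.3, 0.6]
gripper_width: 29.5
```

```bash
python3 -m creep '[[0.9,0,0,0,0,0,0],[0.9,0,0,0,0,0,0]]'
python3 -m creep '[[0.9,0,0,-30,0,0,0],[0.9,0,0,-40,0,0,0],[0.9,0,0,0,0,0,0],[0.9,0,0,0,0,0,0]]'
python3 - <<'E'
from h import *
w=cam("wrist"); s=cam("side")
a=cv2.resize(s["frame"][140:260,280:440],None,fx=2.5,fy=2.5)
cv2.imwrite("pics/m2.png",np.hstack([a,cv2.resize(w["frame"][150:400,200:460],(312,300))])[:,:,::-1])
print(state()["ee_pos"],state()["ee_rot"])
E
```

```text
time_s: 19.25
ee_pos: [466.3, -3.2, 21.1]
ee_rot: [180.0, -0.0, 75.9]
force: [0.2, -0.2, 3.2]
gripper_width: 28.9
time_s: 19.75
ee_pos: [465.2, -3.2, 90.2]
ee_rot: [-179.9, 0.0, 75.9]
force: [0.4, 0.1, -1.0]
gripper_width: 29.2
[464.85358517  -3.18596981  89.62937879] [-1.79827986e+02  3.36210331e-02  7.58848142e+01]
```

View pics/m2.png

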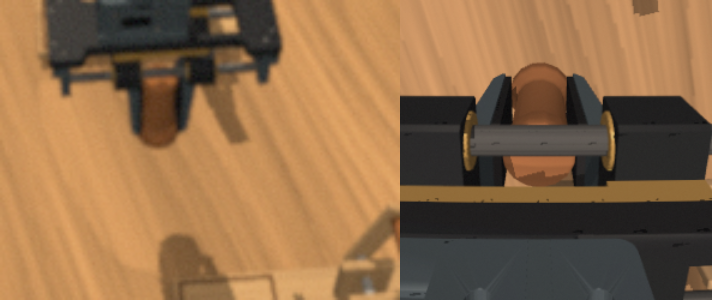

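```bash
python3 -m creep '[[0.9,-32,9,0,0,0,0],[0.9,-32,9,0,0,0,0],[0.9,-32,9,0,0,0,0],[0.9,-32,9,0,0,0,0],[0.9,-29.2,9.7,0,0,0,0]]'
python3 -m creep '[[0.9,0,0,0,0,0,0],[0.9,0,0,25,0,0,0],[0.9,0,0,10,0,0,0],[0.9,0,0,0,0,0,0],[0.9,0,0,0,0,0,0]]'
python3 - <<'E'
from h import *
w=cam("wrist"); s=cam("side"); st=state(); p=st["ee_pos"]
print(p,st["gripper_width"],st["force"])
f=p+[0,0,-21]; h=p+[0,0,55]
print("wrist foot,head",(proj(w,f)-[200,150])*1.2+[400,0],(proj(w,h)-[200,150])*1.2+[400,0],"side",(proj(s,f)-[300,180])*2.5,(proj(s,h)-[300,180])*2.5)
a=cv2.resize(s["frame"][180:300,300:460],None,fx=2.5,fy=2.5)
cv2.imwrite("pics/m3.png",np.hstack([a,cv2.resize(w["frame"][150:400,200:460],(312,300))])[:,:,::-1])
E
```

```text
time_s: 20.48
ee_pos: [471.2, -167.7, 89.6]
ee_rot: [-179.8, -0.0, 75.9]
force: [0.6, 0.1, -0.1]
gripper_width: 29.4
time_s: 21.1
ee_pos: [472.5, -166.6, 56.3]
ee_rot: [180.0, -0.0, 75.9]
force: [0.1, -0.7, -1.1]
gripper_width: 29.5
[ 472.58063459 -166.78430675   56.56615995] 29.2951667676392 [ 0.18652538 -0.76678301  0.16626457]
wrist foot,head [540.20363022  88.46987336] [541.31308122 157.33599118] side [182.92955808 205.93466472] [190.50467092 154.84229328]
```

View pics/m3.png

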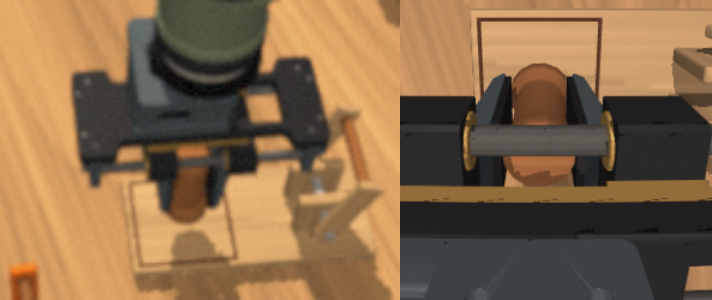

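The marker hangs upright. Its foot is at about (540,88) in the right panel, matching the prediction, over the square. I lower it to TCP z ≈ 33.

```bash
python3 -m creep '[[0.9,0,0,10,0,0,0],[0.9,0,0,8,0,0,0],[0.9,0,0,3,0,0,0],[0.9,0,0,0,0,0,0]]'
python3 -m creep '[[0.9,0,0,1.5,0,0,0],[0.9,0,0,0,0,0,0],[0.9,0,0,0,0,0,0]]'
python3 -m creep '[[0.9,0,0,1,0,0,0],[0.9,0,0,0,0,0,0],[0.9,0,0,0,0,0,0]]'
```

```text
time_s: 21.7
ee_pos: [471.8, -166.8, 34.5]
ee_rot: [-180.0, -0.0, 75.9]
force: [-0.5, 0.2, -0.3]
gripper_width: 29.3
time_s: 22.08
ee_pos: [472.1, -166.8, 33.5]
ee_rot: [180.0, -0.0, 75.9]
force: [-0.4, 0.5, -0.8]
gripper_width: 28.9
time_s: 22.45
ee_pos: [472.6, -167.1, 33.0]
ee_rot: [179.9, 0.0, 75.9]
force: [-0.8, 0.3, 5.8]
gripper_width: 29.2
```

Contact is felt at 5.8 N at the expected height, so I release gently, jaws only partly open, then lift.

```bash
python3 -m creep '[[0.65,0,0,-0.5,0,0,0],[0.5,0,0,0,0,0,0],[0.4,0,0,0,0,0,0],[0.4,0,0,0,0,0,0],[0.4,0,0,0,0,0,0]]'
python3 - <<'E'
from h import *
w=cam("wrist"); st=state()
print(st["ee_pos"],st["gripper_width"],st["force"])
cv2.imwrite("pics/p1.png",cv2.resize(w["frame"][150:400,200:460],(624,600))[:,:,::-1])
E
```

```text
time_s: 23.08
ee_pos: [472.0, -166.8, 32.8]
ee_rot: [-180.0, -0.0, 75.9]
force: [0.2, -0.3, 0.0]
gripper_width: 54.7
[ 472.0351534  -166.78955417   32.87020395] 54.93095659351168 [0.35568514 0.22221349 0.72264473]
```

View pics/p1.png

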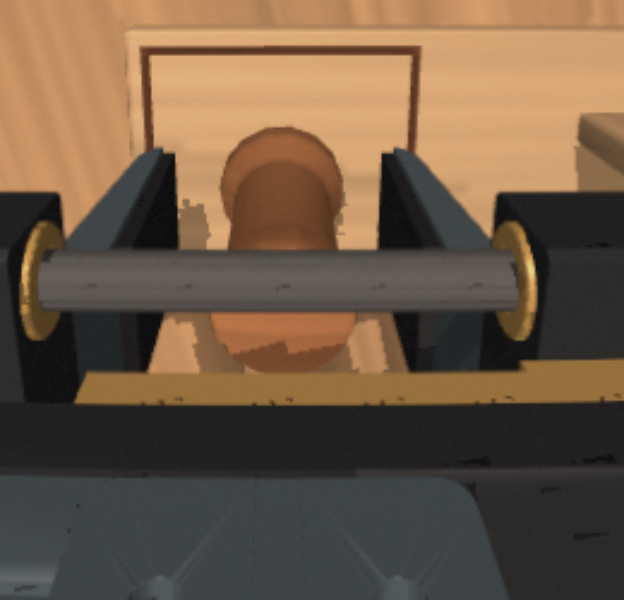

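The marker stands free between the open jaws, its foot (282,190) inside the square. I lift, then check from the fixed cameras with the arm swung away.

```bash
python3 -m creep '[[0.4,0,0,-20,0,0,0],[0.4,0,0,-40,0,0,0],[0.4,0,0,-50,0,0,0],[0.4,0,0,-50,0,0,0],[0.4,0,0,0,0,0,0]]'
python3 -m creep '[[0.4,40,-40,0,0,0,0],[0.4,40,-40,0,0,0,0],[0.4,40,-30,0,0,0,0],[0.4,40,0,0,0,0,0],[0.4,0,0,0,0,0,0]]'
python3 - <<'E'
from h import *
s=cam("side"); t=cam("top")
a=cv2.resize(s["frame"][90:300,270:470],None,fx=2,fy=2)
b=cv2.resize(t["frame"][95:235,210:450],(400,233))
b=np.vstack([b,np.zeros((420-233,400,3),np.uint8)])
cv2.imwrite("pics/p2.png",np.hstack([a,b])[:,:,::-1])
cv2.imwrite("pics/p3.png",cv2.resize(s["frame"][215:305,330:470],None,fx=5,fy=5,interpolation=cv2.INTER_CUBIC)[:,:,::-1])
for P in [(472,-167,12),(472,-167,88)]: print((proj(s,P)-[330,215])*5)
E
```

```text
time_s: 23.75
ee_pos: [474.4, -167.7, 197.0]
ee_rot: [179.5, 0.1, 75.9]
force: [0.3, -0.2, 0.0]
gripper_width: 54.9
time_s: 24.38
ee_pos: [403.8, 16.9, 192.0]
ee_rot: [-179.9, -0.0, 76.1]
force: [0.3, -0.0, 0.4]
gripper_width: 54.7
[210.41044994 266.84228329]
[224.93512837 168.65743313]
```

View pics/p2.png

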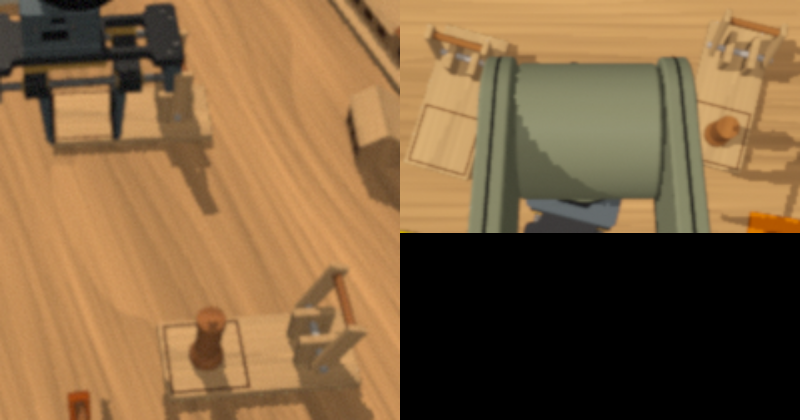

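View pics/p3.png

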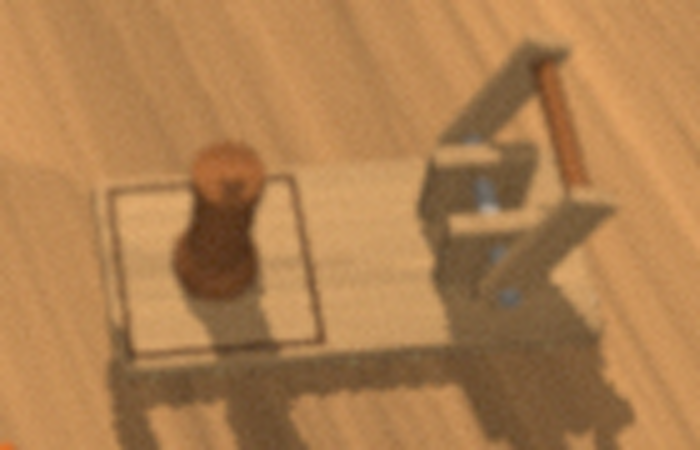

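```bash
python3 - <<'E'
from h import *
t=cam("top")
def bar(im,box):
    x0,y0,x1,y1=box; hsv=cv2.cvtColor(im[y0:y1,x0:x1],cv2.COLOR_RGB2HSV)
    m=cv2.inRange(hsv,(3,150,90),(13,255,255)); ys,xs=np.nonzero(m); return len(xs),(xs.mean()+x0,ys.mean()+y0)
old=cv2.imread("pics/top0.png")[:,:,::-1].copy()
for n,b in(("L",(220,108,275,135)),("R",(395,105,445,135))):
    for nm,im in(("before",old),("now",t["frame"])):
        k,p=bar(im,b); print(n,nm,k,np.round(p,1),np.round(onz(t,p,99),1))
E
```

```text
L before 5 [235.8 121.2] [569.1 189.3  99. ]
L now 0 [nan nan] [nan nan nan]
R before 2 [409.  117.5] [ 581.4 -170.    99. ]
R now 2 [409.5 107.5] [ 602.7 -171.2   99. ]<stdin>:5: RuntimeWarning: Mean of empty slice.
  ret = ret.dtype.type(ret / rcount)
```

```bash
python3 - <<'E'
from h import *
t=cam("top"); old=cv2.imread("pics/top0.png")[:,:,::-1].copy()
for n,(x0,y0,x1,y1) in(("L",(230,108,262,135)),("R",(405,102,440,135))):
    for nm,im in(("before",old),("now",t["frame"])):
        c=im[y0:y1,x0:x1].astype(float); q=c[:,:,0]/(c[:,:,2]+1)
        m=(q>np.percentile(q,93)); ys,xs=np.nonzero(m); p=(xs.mean()+x0,ys.mean()+y0)
        print(n,nm,m.sum(),np.round(p,1),np.round(onz(t,p,99),1))
E
```

```text
L before 61 [241.7 122.1] [567.3 177.2  99. ]
L now 60 [242.8 119.4] [573.2 174.9  99. ]
R before 81 [421.1 119.3] [ 577.9 -195.2   99. ]
R now 81 [422.9 110.7] [ 596.2 -199.1   99. ]
```

Both arms lean away: the left bar moved +6 mm and the right about +19 mm. The marker stands upright inside the right hinge's square and the robot touches nothing, so I hand it in.

```bash
python3 -c "
from workcell import *
print(state()['time_s']); print(job_done())"
```

```text
24.575
the job is handed in; nothing more can be done
None
```

The right-hand hinge was the loose one. The marker now stands upright inside the engraved square on its base plate, and I handed the job in at 24.6 s.

- **Rocking:** I rocked each hinge by its cross-bar, first towards the robot and then away, until the arm stalled and the force rose to about 12–15 N. The left hinge had about 12.8 mm of play at the bar (about ±6°, sound). The right had about 40 mm (about ±20°, loose). Only then did I move the marker.
- **Last checks:** Both arms were still leaning away, with the bars at about +6 mm and +19 mm from where they started. The marker was upright near the centre of the square, and the gripper was open and clear of everything.
- **Checks that disagreed:**
  - **Grip width:** the gripper closed to about 29 mm on the marker, although the shank is given as 26 mm. I found no cause, but the marker hung straight and released cleanly.
  - **Bar check:** my first colour mask did not find the left bar, so the bar positions above come from a second measure by colour ratio.

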